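Clear the bed of a guillotine trimmer, unlatch its arm and hold it up

ROBOT

A 6-joint arm with a two-finger parallel gripper is mounted at the origin on a cart in front of the work surface, level with it; the furniture and walls round the work are solid. World frame = base frame: x ahead of the robot, y to its left, z up, the work surface at z = 0. Lengths are in m, angles in rad, forces in N, time in s.
With the tool pointing down it reaches from about 0.3 to 0.95 m from the base axis. Payload 3.1 kg.
Tool frame: the origin (TCP) lies between the finger pads; the fingertips stand 17 mm ahead of it and the grasp point (between the pads) lies 2 mm behind it; z points along the fingers, y is the line along which they close (so a half turn about z gives the same grasp; the last joint's range is limited). The gripper opens to 85 mm and grips with 20 to 120 N. Pads are 22 mm wide; open, the fingers measure 114 mm over their backs; the gripper's body (76 mm by 85 mm) begins 54 mm behind the grasp point. The pads swing forward as they close: fully open they stand 13 mm farther back than shut.
Start: joints at [1.09, 0.308, 1.634, -0, 1.2, -0.07], TCP at [0.25, 0.573, 0.228] pointing down, gripper open.
Joint ranges: [-3.06, 3.06], [-0.79, 1.96], [0.05, 2.63], [-1.19, 4.34], [0.05, 2.64], [-2.94, 2.94]. Speed limits (rad/s): [2.79, 2.79, 3.14, 3.14, 3.14, 3.14].

INTERFACE

Orientations are given as a 3x3 rotation matrix whose columns are the frame's x, y, z axes.
In Python, from cell import env gives the robot as it stands.
- The arm moves only by the tool send_rows, never from a script. Its argument "rows" is one flat list of numbers, 5 for each row, row after row: the finger opening in m, from 0 to 0.0854, then the shift along the tool's x, y, z in m, then the turn about the tool's z in rad. A call has 1 to 5 rows; each row shifts and turns the commanded pose from where the row before left it, along the tool's axes as they then stand; what a row does not reach is not made up. A row lasts 1/8 s, in which the tool goes at most 62.5 mm and 10.7 degrees, less where a joint would pass 70% of its speed; a pose out of reach is approached as far as the arm can. A call with a gripper value outside its range is refused whole. The fingers move at their own pace and stop on an object; "squeeze" is the grip in N (left out, the last holds). Time passes only in rows, so rows that do not move let the fingers close. It gives the time, the measured TCP pose, the force, the opening and the grip force at its end, in the units of the state.
- env.state(): the state, without advancing time (a new reading comes with each control period).
- env.capture(name): name is "side" or "top" or "wrist"; returns a dict with "pixels" (384x512x3 uint8, red, green, blue), "camera_matrix" (3x3 intrinsics, pixels), "rvec" (rotation vector, rad) and "tvec" (3), from world to camera coordinates, as OpenCV has them. Camera axes: x right, y down, z forward; pixel columns grow to the right and rows downward; lengths in m; the calibration is good to about 2 mm. The wrist camera is an equidistant fisheye: a pixel r from the principal point sees the ray r / f radians off the axis. A picture is of the moment at which its call begins. There is no depth.
- env.job_done(): hands the job in; it is judged then, once.
The state is a dict: "t": time; "q": joint angles; "qd": joint speeds; "effort": joint torques, N m; "ee_pos": TCP position; "ee_rot": TCP orientation; "force": force on the tool from outside, world axes, zero at the start; "ft_torque": the same for the moment, N m; "gripper_width": finger opening in m; "gripper_force": force on a finger pad.
Only numpy, scipy, OpenCV 4.12 (cv2) and the standard library are available. Lean on these libraries where they do the work, as an engineer would, in place of code of your own. Each camera call takes 0.05 s, during which the arm holds its last target. There are 200 camera calls.

TASK

The next sign is to be cut on the guillotine trimmer. Use the wooden sweeping block (not the fingers) to sweep the four loose foam-board off-cuts from the trimmer's bed into the off-cut tray along its left edge, and set the block down again on the desk, clear of the trimmer. Then unlock the arm: pull the upright tab of the spring slide sideways, to the right away from the arm, so that it frees the ball stud, lift the arm off the ball by the tab, and finish while still holding it up, front end about 10 cm above the ball and steady, so that a colleague can slide the board in; do not let go. Leave the other things on the desk where they are.

Things in the scene. Friction and masses are not known exactly. Their poses are not given: they have to be found in the camera images.
- trimmer: guillotine paper trimmer, fixed on the desk. Origin: on the desk under the middle; x runs along the blade, away from the robot to the arm's hinge, y to its left, z up. In its frame, mm: grey ruled bed, top at z 40, x -150 to 126 (then a fence 8 high), y -118 to 130; off-cut tray left of it; lower ledge (z 22) right of it; closed arm x -235 (tip of black handle) to 145, y -160 to -120, top at z 67.
- bed_mid (a point): middle of the bed, on its top face (trimmer frame x 0, y 6, z 40 mm).
- tray_mid (a point): middle of the off-cut tray's floor (trimmer frame x 0, y 164, z 12 mm); axes as the trimmer's. Grey tray, open at the top, right against the bed's left edge: inside from y 130 to 196 and x -142 to 142, floor 28 mm below the bed, outer wall 4 mm higher than the bed.
- stud_top (a point): top of the steel ball, 18 mm across, on the fixed lock stud at the front of the ledge (trimmer frame x -130, y -140, z 55 mm). The arm's coupler sits over it when the arm is down.
- hinge_pin (a point): middle of the arm's hinge pin at its far end (trimmer frame x 130, y -140, z 56 mm); the pin runs along the trimmer's y axis.
- coupler_top (a point): point on top of the coupler at the arm's front end, 260 mm from the hinge; 11 mm above stud_top when the arm is down.
- lock_tab (a point): centre of the upright steel tab of the lock slide, right of the coupler: 20 mm along the arm, 8 mm thick across it, top 22 mm above this point. The coupler's top face, left of the tab, is 21 mm below this point; to its right is open space. Arm down: trimmer frame x -130, y -165, z 87 mm. It moves with slide and arm.
- lock_slide (a joint): travel of the lock slide, m: 0 = spring-closed, its fork under the ball, the arm locked; grows as the tab is pulled to the trimmer's -y (right). The ball is free from about 0.013; stop at 0.016. The spring takes 3 N at the start and 6 N at the end of travel and pulls the slide back when let go.
- blade_arm (a joint): angle of the blade arm, rad: 0 = down on the ball, grows as the front end rises, stop at 1.1. The arm weighs 0.6 kg (about 3 N to lift at the tab) and falls back if let go.
- sweep_block: wooden sweeping block with a black rubber lip along its underside, standing loose on the desk right of the trimmer: 140 (its x) x 24 (its y) x 58 mm high, rubber lip 16 mm high and 16 mm thick, 140 g. Origin: centre of its underside.
- chip_1: white rigid foam-board off-cut, 34 x 12 x 6 mm, 12 g, lying loose on the bed at the start. Origin: centre of its underside.
- chip_2: white rigid foam-board off-cut, 26 x 20 x 6 mm, 12 g, lying loose on the bed at the start. Origin: centre of its underside.
- chip_3: white rigid foam-board off-cut, 20 x 16 x 6 mm, 12 g, lying loose on the bed at the start. Origin: centre of its underside.
- chip_4: white rigid foam-board off-cut, 30 x 16 x 6 mm, 12 g, lying loose on the bed at the start. Origin: centre of its underside.
- bottle: bystander: half-litre water bottle, 65 mm across, 210 high. Origin: centre of its underside.
- ink_tin: bystander: round black ink pad tin, 64 mm across, 21 high. Origin: centre of its underside.
- stamp_a: bystander: round self-inking stamp, 52 mm across, 75 high. Origin: centre of its underside.
- stamp_b: bystander: narrow block stamp, 33 x 40 x 78 mm. Origin: centre of its underside.
- tape_roll: bystander: roll of parcel tape lying flat, 92 mm across, 48 high. Origin: centre of its underside.

How it is judged:
On the way, in this order (a step that is already met when the one before it is completed fails the run):
1. all four off-cuts have been swept into the tray (z of chip_1 in the frame of tray_mid between -0.006 and 0.026 m and y of chip_1 in the frame of tray_mid between -0.036 and 0.036 m and x of chip_1 in the frame of tray_mid between -0.145 and 0.145 m and z of chip_2 in the frame of tray_mid between -0.006 and 0.026 m and y of chip_2 in the frame of tray_mid between -0.036 and 0.036 m and x of chip_2 in the frame of tray_mid between -0.145 and 0.145 m and z of chip_3 in the frame of tray_mid between -0.006 and 0.026 m and y of chip_3 in the frame of tray_mid between -0.036 and 0.036 m and x of chip_3 in the frame of tray_mid between -0.145 and 0.145 m and z of chip_4 in the frame of tray_mid between -0.006 and 0.026 m and y of chip_4 in the frame of tray_mid between -0.036 and 0.036 m and x of chip_4 in the frame of tray_mid between -0.145 and 0.145 m), for 0.2 s.
2. the block stands on the desk, let go, clear of the trimmer (height (world z) of sweep_block between -0.01 and 0.025 m and contact force between the fingers and sweep_block below 0.05 N and contact force between sweep_block and trimmer below 0.05 N and linear speed of sweep_block below 0.03 m/s), for 0.2 s.
3. the lock slide is pulled clear of the ball while the arm is still down (value of joint lock_slide above 0.0115 m and value of joint blade_arm below 0.06 rad), for 0.05 s.
At the end, for the whole second after the job is handed in: All four off-cuts lie in the tray (within its walls, below bed level); the block rests on the desk, let go and not touching the trimmer; the gripper still holds the arm, by tab or arm, raised by more than 0.31 rad (front end at least 8 cm above its closed place) and steady (below 0.08 rad/s) (all of step 1 and all of step 2 and value of joint blade_arm above 0.31 rad and velocity of joint blade_arm between -0.08 and 0.08 rad/s and contact force between the fingers and trimmer above 1 N); the arm keeps its last pose, push and grip.
It fails at once if an off-cut was touched with the fingers or the arm instead of the block (contact force between any of the fingers, the arm and chip_1 above 0.5 N or contact force between any of the fingers, the arm and chip_2 above 0.5 N or contact force between any of the fingers, the arm and chip_3 above 0.5 N or contact force between any of the fingers, the arm and chip_4 above 0.5 N).
It fails at once if a bystander was moved by more than 4 cm or tipped (distance of any of bottle, ink_tin, stamp_a, stamp_b, tape_roll from where it was at the start of the episode above 0.04 m or angle between any of bottle, ink_tin, stamp_a, stamp_b, tape_roll's own z axis and vertical above 0.5 rad).
It also fails if it takes over 61 s, if anything falls off the work surface, if the arm or the gripper's body presses on something with over 40 N, if the wrist force passes 120 N, or if a joint passes its speed limit or range.

## Working session

There is one attempt and no reset: what is moved stays moved. The work goes in short steps, Python scripts to look and compute and a tool call to move; the robot and the scene stay as the last step left them, time stands still between calls to the robot, and variables do not carry over. Pictures are saved under pics/ and viewed, at most 10 in all, crops included, and the job is handed in when it is done.

Besides the shell and the picture viewer there is one more tool, called after "Call:" by a JSON object that holds its "op" and its "data". send_rows: Moves the arm, as the interface text tells. Its arguments: {"type":"object","properties":{"rows":{"type":"array","items":{"type":"number"}},"squeeze":{"type":"number"}},"required":["rows"]}

```bash
ls; mkdir -p pics
python3 - <<'E'
from cell import env
import cv2,numpy as np
ims={}
for n in("top","side"):
    c=env.capture(n); np.savez(f"pics/{n}0.npz",**c)
    cv2.imwrite(f"pics/{n}0.png",cv2.resize(c["pixels"][:,:,::-1],(800,600),interpolation=cv2.INTER_CUBIC))
    R=cv2.Rodrigues(np.array(c["rvec"],float))[0]; print(n,-R.T@np.array(c["tvec"]).ravel(),R[2],c["camera_matrix"][0])
s=env.state(); print(s["ee_pos"],s["ee_rot"],s["force"],s["t"])
E
```

```text
pics
top [0.3980649  0.04863108 1.16554982] [ 0.19879764 -0.01803721 -0.97987456] [376.49555099   0.         252.01509516]
side [ 0.02140523 -0.8176667   0.49104127] [ 0.52809946  0.75974998 -0.37932957] [372.08687361   0.         257.75847126]
[0.24924221 0.57233801 0.22668648] [[-9.16803604e-01  3.99337229e-01 -9.63971726e-04]
 [ 3.99338361e-01  9.16801815e-01 -1.81792808e-03]
 [ 1.57804666e-04 -2.05163391e-03 -9.99997883e-01]] [-0.67299023  0.62974841  0.47709764] 0.1
```

View pics/top0.png

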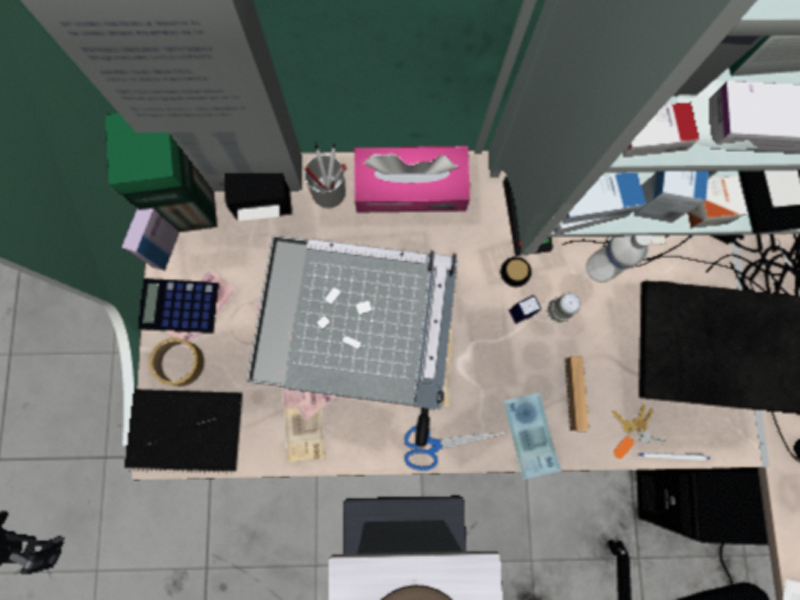

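View pics/side0.png

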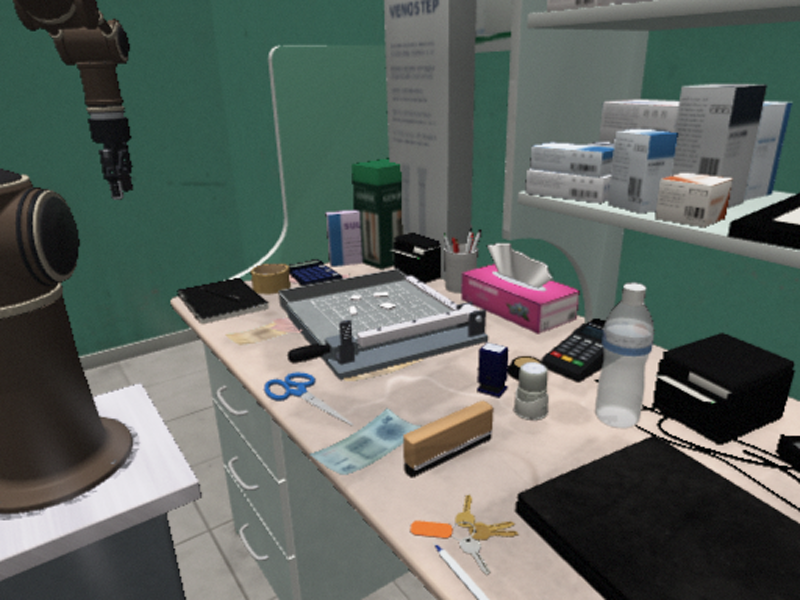

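The top view shows the trimmer around (350,320) with four white chips on it at about (332,295), (364,307), (323,322) and (351,342). The block is at (577,395) and the bystanders are to its right and behind. I'll crop in to get the exact edges.

```bash
cat > h.py <<'E'
import numpy as np,cv2
def load(n): return np.load(f"pics/{n}.npz")
def ray(c,uv,z):
    uv=np.array(uv,float).reshape(-1,1,2)
    R=cv2.Rodrigues(np.array(c["rvec"],float))[0]; t=np.array(c["tvec"],float).ravel()
    n=cv2.undistortPoints(uv,np.array(c["camera_matrix"],float),None).reshape(-1,2)
    d=np.c_[n,np.ones(len(n))]@R; o=-R.T@t
    return o+d*((z-o[2])/d[:,2])[:,None]
def proj(c,P):
    return cv2.projectPoints(np.array(P,float).reshape(-1,1,3),np.array(c["rvec"],float),np.array(c["tvec"],float),np.array(c["camera_matrix"],float),None)[0].reshape(-1,2)
E
python3 - <<'E'
from h import *
c=load("top0"); im=c["pixels"][:,:,::-1]
cv2.imwrite("pics/crop.png",cv2.resize(im[145:290,150:300],None,fx=4,fy=4,interpolation=cv2.INTER_CUBIC))
# block & chips
hsv=cv2.cvtColor(np.ascontiguousarray(im),cv2.COLOR_BGR2HSV)
bl=cv2.inRange(hsv,(8,90,60),(25,255,255)); bl[:, :350]=0; bl[:,390:]=0; bl[:220]=0; bl[285:]=0
ys,xs=np.nonzero(bl); print(len(xs),xs.min(),xs.max(),ys.min(),ys.max(), cv2.minAreaRect(np.c_[xs,ys].astype(np.float32)))
b=cv2.boxPoints(cv2.minAreaRect(np.c_[xs,ys].astype(np.float32))); print(b,ray(c,b,0.058))
w=(im.min(2)>205).astype(np.uint8); w[:,:195]=0;w[:,260:]=0;w[:175]=0;w[235:]=0
n,l,s,ce=cv2.connectedComponentsWithStats(w)
for i in range(1,n):
    if s[i,4]>8: print(s[i],ce[i],ray(c,ce[i],.046)[0])
for nme,p,z in [("ink",(516,270),.021),("stb",(524,308),.078),("sta",(569,300),.075),("bottle",(600,268),0.0),("bottletop",(636,243),.21),("tape",(176,362),.048)]:
    print(nme,ray(c,[np.array(p)/1.5625],z)[0])
E
```

```text
476 363 375 228 275 ((369.0029296875, 251.53822326660156), (47.398441314697266, 10.200634956359863), 85.60128784179688)
[[362.09998 228.29999]
 [372.27057 227.51764]
 [375.90588 274.77646]
 [365.7353  275.5588 ]] [[ 0.50869352 -0.29528588  0.058     ]
 [ 0.51049074 -0.32569601  0.058     ]
 [ 0.37383453 -0.32496155  0.058     ]
 [ 0.37218948 -0.29529314  0.058     ]]
[209 185   8   9  41] [212.43902439 188.70731707] [0.63786502 0.14795815 0.046     ]
[228 193  10   8  51] [232.37254902 196.23529412] [0.6136382 0.0876881 0.046    ]
[204 203   6   7  29] [206.48275862 205.62068966] [0.5861323  0.16572699 0.046     ]
[220 216  10   7  38] [224.68421053 218.57894737] [0.54600469 0.11121273 0.046     ]
ink [ 0.68862188 -0.21962083  0.021     ]
stb [ 0.60000511 -0.21696154  0.078     ]
sta [ 0.61465837 -0.30447202  0.075     ]
bottle [ 0.69560769 -0.3980173   0.        ]
bottletop [ 0.68493481 -0.3830349   0.21      ]
tape [0.51238241 0.44144391 0.048     ]
```

View pics/crop.png

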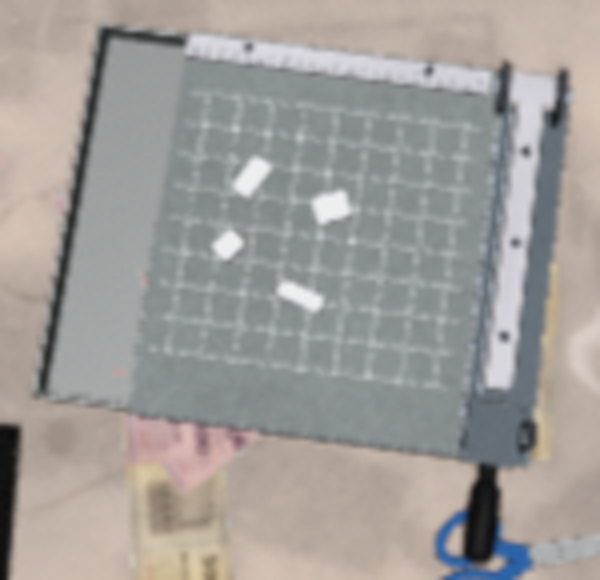

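The crop shows the bed's front-left corner at (130,413), front-right at (465,455) and fence corners at (185,55) and (490,93). The handle tip is at (480,560) and the tab at (527,435).

```bash
cat >> h.py <<'E'
def tf(P,th,o):
    P=np.array(P,float).reshape(-1,3);c,s=np.cos(th),np.sin(th)
    return np.c_[o[0]+c*P[:,0]-s*P[:,1],o[1]+s*P[:,0]+c*P[:,1],P[:,2]]
E
python3 - <<'E'
from h import *
from scipy.optimize import least_squares
c=load("top0");s=load("side0")
# (crop px, trimmer pt)
L=[((130,413),(-.150,.130,.040)),((465,455),(-.150,-.118,.040)),((185,55),(.126,.130,.048)),((490,93),(.126,-.118,.048)),((480,562),(-.235,-.140,.058)),((527,426),(-.120,-.165,.109)),((527,448),(-.14,-.165,.109))]
uv=np.array([np.array(a)/4+(150,145) for a,_ in L]);P=np.array([b for _,b in L])
f=lambda p:(proj(c,tf(P,p[0],p[1:]))-uv).ravel()
r=least_squares(f,[-.1,.57,.08],loss="soft_l1");print(r.x,r.fun.reshape(-1,2).round(1))
th,o=r.x[0],r.x[1:]
T={"bed_fl":(-.15,.13,.04),"bed_fr":(-.15,-.118,.04),"tab":(-.13,-.165,.109),"stud":(-.13,-.14,.066),"handle":(-.235,-.14,.058)}
for k,v in T.items():
    w=tf(v,th,o); print(k,w.round(4),"side800",proj(s,w)*1.5625,"crop",(proj(c,w)-(150,145))*4)
im=np.ascontiguousarray(s["pixels"][:,:,::-1])
cv2.imwrite("pics/sidecrop.png",cv2.resize(im[190:310,180:330],None,fx=5,fy=5,interpolation=cv2.INTER_CUBIC))
for y,x in [(0.588,.166),(.546,.111),(.614,.088),(.638,.148)]:
    pass
C=np.array([[.638,.148],[.6136,.0877],[.5861,.1657],[.546,.1112]])-o
R=np.array([[np.cos(th),-np.sin(th)],[np.sin(th),np.cos(th)]])
print("chips in trimmer",(C@R).round(4))
E
```

```text
[-0.13975901  0.5903716   0.08980359] [[-1.   0.3]
 [-1.4  0.1]
 [-1.1 -0.2]
 [ 2.7 -0. ]
 [-0.6  4.2]
 [ 2.3 -2.1]
 [ 1.5 -0.3]]
bed_fl [[0.4599 0.2394 0.04  ]] side800 [[285.41634323 301.63594984]] crop [[125.82576037 414.12120056]]
bed_fr [[ 0.4254 -0.0062  0.04  ]] side800 [[327.52622906 348.70477736]] crop [[459.38240127 455.44533858]]
tab [[ 0.4387 -0.0555  0.109 ]] side800 [[346.26155613 319.30650686]] crop [[534.67778329 432.19529014]]
stud [[ 0.4421 -0.0307  0.066 ]] side800 [[342.17185791 337.37265848]] crop [[494.51418197 430.36446242]]
handle [[ 0.3382 -0.0161  0.058 ]] side800 [[282.0155263  356.00298027]] crop [[477.62878905 578.64885021]]
chips in trimmer [[ 0.0391  0.0643]
 [ 0.0233  0.0012]
 [-0.0148  0.0746]
 [-0.0469  0.015 ]]
```

View pics/sidecrop.png

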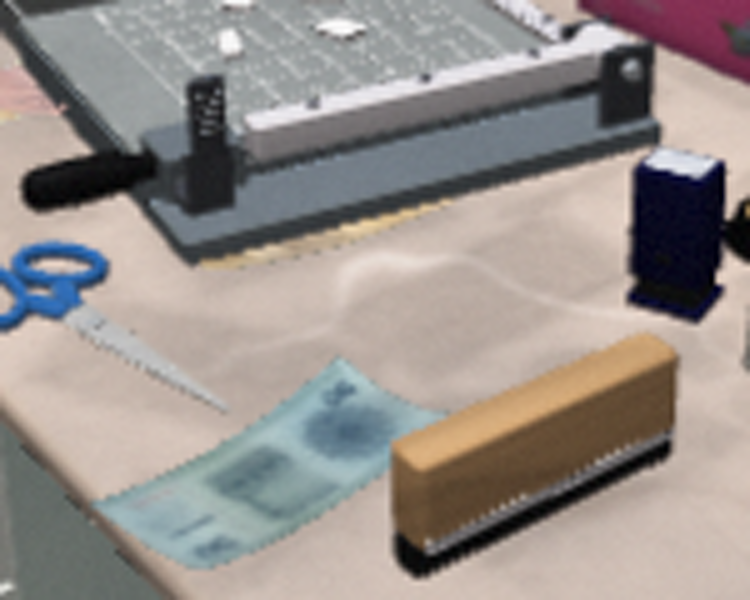

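The side crop shows the tab top at about (205,78), within 2 px of the projection, so the trimmer pose is good. Refining it slightly and planning.

Run:
```python
from h import *
from scipy.optimize import least_squares
c=load("top0");s=load("side0")
L=[((130,413),(-.150,.130,.040)),((465,455),(-.150,-.118,.040)),((185,55),(.126,.130,.048)),((490,93),(.126,-.118,.048)),((527,437),(-.13,-.165,.109))]
uv=np.array([np.array(a)/4+(150,145) for a,_ in L]);P=np.array([b for _,b in L])
S=np.array([[-.13,-.165,.109]]);su=np.array([[205/5+180,78/5+190]])
f=lambda p:np.r_[(proj(c,tf(P,p[0],p[1:]))-uv).ravel(),(proj(s,tf(S,p[0],p[1:]))-su).ravel()]
r=least_squares(f,[-.1,.57,.08],loss="soft_l1");print(r.x,r.fun.reshape(-1,2).round(1))
w=ray(c,np.array([[100,28],[40,395]])/4+(150,145),.044);d=w[0]-w[1];print("wall dir",np.arctan2(d[1],d[0]),np.hypot(*d[:2]))
d=np.diff(ray(c,uv[:2],.04),axis=0)[0];print("front dir",np.arctan2(d[1],d[0])+np.pi/2,np.hypot(*d[:2]))
th,o=r.x[0],r.x[1:]
for n,p in dict(land=(-.004,-.06,.04),edge=(-.004,.125,.04),tab=(-.13,-.165,.087)).items(): print(n,tf(p,th,o))
B=[[x,y,.058] for x in(.371,.511) for y in(-.325,-.301)]
print("block side crop",(proj(s,B)-(180,190))*5)
C=np.array([[.638,.148],[.6136,.0877],[.5861,.1657],[.546,.1112]])-o
R=np.array([[np.cos(th),-np.sin(th)],[np.sin(th),np.cos(th)]]);print((C@R).round(4))
```

```text
[-0.143274    0.58954989  0.08852563] [[-0.8  0.4]
 [-1.2  0.5]
 [-0.5 -0.1]
 [ 3.3  0.4]
 [ 2.2 -0.7]
 [ 0.3 -1. ]]
wall dir -0.13375581180065524 0.2840913419637972
front dir -0.14120798083341746 0.2491518143518804
land [[0.57702381 0.02971153 0.04      ]]
edge [[0.60343892 0.21281599 0.04      ]]
tab [[ 0.43732248 -0.05622179  0.087     ]]
block side crop [[414.76935954 457.34650731]
 [379.3055803  428.60275178]
 [678.83360758 339.12104512]
 [640.68024653 315.62757689]]
[[ 0.0395  0.0658]
 [ 0.0239  0.0026]
 [-0.0144  0.0759]
 [-0.0463  0.0162]]
```

Call:
{"op": "send_rows", "data": {"rows": [0.0854,-0.05,0.02,0,-0.14,0.0854,-0.05,0.02,0,-0.14,0.0854,-0.05,0,0,-0.13,0.0854,-0.03,-0.05,0.01,0,0.0854,0,-0.06,0.01,0], "squeeze": 60}}

```text
t: 0.72
ee_pos: [0.4389, 0.4595, 0.2067]
ee_rot: [[-1.0, 0.002, 0.001], [0.002, 1.0, -0.0], [-0.001, -0.0, -1.0]]
force: [0.9, -0.7, 1.0]
gripper_width: 0.0856
gripper_force: 0.0
```

Call:
{"op": "send_rows", "data": {"rows": [0.0854,0,-0.06,0,0,0.0854,0,-0.06,0,0,0.0854,0,-0.06,0,0,0.0854,0,-0.06,0,0,0.0854,0,-0.06,0,0]}}

```text
t: 1.35
ee_pos: [0.4357, 0.1588, 0.2075]
ee_rot: [[-1.0, 0.0, -0.0], [0.0, 1.0, -0.0], [0.0, -0.0, -1.0]]
force: [1.4, 0.1, 0.2]
gripper_width: 0.0854
gripper_force: 0.0
```

Call:
{"op": "send_rows", "data": {"rows": [0.0854,0,-0.06,0,0,0.0854,0,-0.06,0,0,0.0854,0,-0.06,0,0,0.0854,0,-0.06,0,0,0.0854,0,-0.06,0.02,0]}}

```text
t: 1.98
ee_pos: [0.4371, -0.1411, 0.1894]
ee_rot: [[-1.0, 0.001, 0.005], [0.001, 1.0, -0.002], [-0.005, -0.002, -1.0]]
force: [1.8, 0.0, 0.5]
gripper_width: 0.0857
gripper_force: 0.0
```

Call:
{"op": "send_rows", "data": {"rows": [0.0854,-0.004,-0.06,0.03,0,0.0854,0,-0.06,0.03,0,0.0854,0,-0.05,0.02,0,0.0854,0,0,0,0]}}

```text
t: 2.48
ee_pos: [0.4381, -0.3025, 0.11]
ee_rot: [[-1.0, 0.005, -0.003], [0.005, 1.0, 0.002], [0.003, 0.002, -1.0]]
force: [-0.5, -0.4, -0.2]
gripper_width: 0.0855
gripper_force: 0.0
```

Run:
```python
from cell import env
from h import *
s=env.state();print(s["ee_pos"],s["t"])
c=env.capture("wrist");np.savez("pics/w1.npz",**c)
cv2.imwrite("pics/w1.png",c["pixels"][:,:,::-1])
```

```text
[ 0.43805782 -0.30251354  0.10995694] 2.475
```

View pics/w1.png

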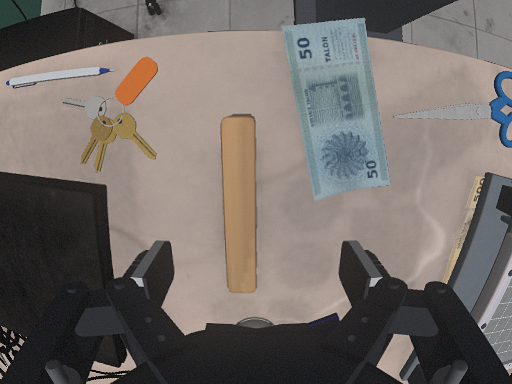

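The wrist view shows the block clear between the fingers, with its top face from (222,116) to (256,291).

```bash
cat >> h.py <<'E'
def fray(c,uv,z):
    K=np.array(c["camera_matrix"],float);R=cv2.Rodrigues(np.array(c["rvec"],float))[0]; t=np.array(c["tvec"],float).ravel()
    n=cv2.fisheye.undistortPoints(np.array(uv,float).reshape(-1,1,2),K,np.zeros(4)).reshape(-1,2)
    d=np.c_[n,np.ones(len(n))]@R; o=-R.T@t
    return o+d*((z-o[2])/d[:,2])[:,None]
E
python3 - <<'E'
from h import *
c=load("w1");im=np.ascontiguousarray(c["pixels"][:,:,::-1]);hsv=cv2.cvtColor(im,cv2.COLOR_BGR2HSV)
m=cv2.inRange(hsv,(8,95,60),(25,255,255));m[:,:200]=0;m[:,280:]=0;m[:100]=0;m[310:]=0
ys,xs=np.nonzero(m);b=cv2.boxPoints(cv2.minAreaRect(np.c_[xs,ys].astype(np.float32)));print(b)
w=fray(c,b,.058);print(w,w.mean(0))
print(fray(c,[(222,116),(254,116),(256,291),(229,291)],.058))
E
```

```text
[[220.71288 115.13739]
 [253.95018 114.81781]
 [255.65327 291.93604]
 [222.41597 292.2556 ]]
[[ 0.37146414 -0.32566468  0.058     ]
 [ 0.37159566 -0.3035493   0.058     ]
 [ 0.50934024 -0.30313823  0.058     ]
 [ 0.50995337 -0.33021154  0.058     ]] [ 0.44058835 -0.31564094  0.058     ]
[[ 0.37206586 -0.32481181  0.058     ]
 [ 0.37238794 -0.30352073  0.058     ]
 [ 0.50839133 -0.30285283  0.058     ]
 [ 0.50854916 -0.32474732  0.058     ]]
```

Call:
{"op": "send_rows", "data": {"rows": [0.0854,-0.002,-0.012,0.02,0,0.0854,0,0,0.03,0,0.0854,0,0,0.018,0,0.0854,0,0,0,0,0.01,0,0,0,0]}}

```text
t: 3.15
ee_pos: [0.4423, -0.3123, 0.0451]
ee_rot: [[-1.0, 0.0, 0.001], [0.0, 1.0, -0.001], [-0.001, -0.001, -1.0]]
force: [-0.8, 0.6, 0.1]
gripper_width: 0.0697
gripper_force: 0.0
```

Call:
{"op": "send_rows", "data": {"rows": [0.01,0,0,0,0,0.01,0,0,0,0,0.01,0,0,0,0,0.01,0,0,0,0]}}

```text
t: 3.65
ee_pos: [0.4423, -0.3131, 0.0452]
ee_rot: [[-1.0, 0.001, 0.002], [0.001, 1.0, -0.001], [-0.002, -0.001, -1.0]]
force: [-0.5, 0.0, 5.6]
gripper_width: 0.0223
gripper_force: 60.2
```

Call:
{"op": "send_rows", "data": {"rows": [0.01,0,0,-0.045,0,0.01,0,0,-0.05,0,0.01,0,0.02,-0.05,0,0.01,-0.02,0.05,0,0,0.01,-0.02,0.05,0,0]}}

```text
t: 4.28
ee_pos: [0.4818, -0.1914, 0.1896]
ee_rot: [[-1.0, 0.003, 0.001], [0.003, 1.0, -0.0], [-0.001, -0.0, -1.0]]
force: [0.7, 0.1, -1.5]
gripper_width: 0.0221
gripper_force: 59.4
```

Call:
{"op": "send_rows", "data": {"rows": [0.01,-0.02,0.05,0,0,0.01,-0.02,0.05,0,0,0.01,-0.02,0.05,0,0,0.01,-0.02,0.05,0,0,0.01,-0.015,0.024,0,0.14]}}

```text
t: 4.9
ee_pos: [0.5763, 0.0344, 0.188]
ee_rot: [[-0.99, 0.142, -0.002], [0.142, 0.99, 0.001], [0.002, 0.0, -1.0]]
force: [0.3, -0.6, -1.9]
gripper_width: 0.0223
gripper_force: 59.5
```

Call:
{"op": "send_rows", "data": {"rows": [0.01,0,0,0,0,0.01,0,0,0,0]}}

```text
t: 5.15
ee_pos: [0.5757, 0.0311, 0.1882]
ee_rot: [[-0.99, 0.139, -0.003], [0.139, 0.99, -0.001], [0.002, -0.001, -1.0]]
force: [-0.5, -0.2, -1.5]
gripper_width: 0.022
gripper_force: 59.5
```

Run:
```python
from cell import env
from h import *
s=env.state();print(s["ee_pos"],s["force"],s["t"])
c=env.capture("top");np.savez("pics/t2.npz",**c)
cv2.imwrite("pics/t2.png",cv2.resize(c["pixels"][145:300,150:320,::-1],None,fx=3.5,fy=3.5,interpolation=cv2.INTER_CUBIC))
```

```text
[0.57567752 0.03112147 0.18815186] [-0.5223974  -0.1637001  -1.51308365] 5.15
```

View pics/t2.png

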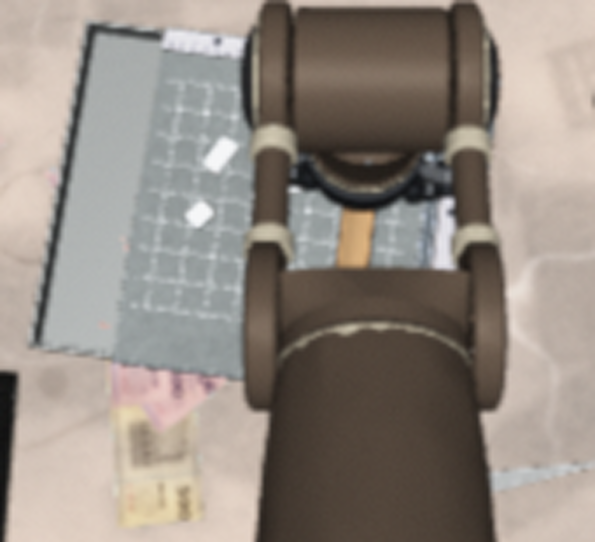

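Call:
{"op": "send_rows", "data": {"rows": [0.01,-0.006,0,0.03,0,0.01,0,0,0.035,0,0.01,0,0,0.03,0,0.01,0,0,0.004,0,0.01,0,0,0,0]}}

```text
t: 5.82
ee_pos: [0.5829, 0.03, 0.0906]
ee_rot: [[-0.99, 0.141, 0.0], [0.141, 0.99, -0.0], [-0.0, -0.0, -1.0]]
force: [0.3, -0.2, -1.1]
gripper_width: 0.0218
gripper_force: 59.5
```

Call:
{"op": "send_rows", "data": {"rows": [0.01,0,0,0.0015,0,0.01,0,0,0,0]}}

```text
t: 6.08
ee_pos: [0.5838, 0.0307, 0.09]
ee_rot: [[-0.99, 0.14, 0.002], [0.14, 0.99, -0.0], [-0.002, 0.0, -1.0]]
force: [-0.5, -0.0, -0.7]
gripper_width: 0.0225
gripper_force: 59.5
```

Call:
{"op": "send_rows", "data": {"rows": [0.01,0,0,0.002,0,0.01,0,0,0,0]}}

```text
t: 6.32
ee_pos: [0.5827, 0.0309, 0.0867]
ee_rot: [[-0.99, 0.14, 0.0], [0.14, 0.99, -0.0], [-0.0, -0.0, -1.0]]
force: [0.4, 0.2, -1.3]
gripper_width: 0.0223
gripper_force: 59.5
```

Call:
{"op": "send_rows", "data": {"rows": [0.01,0,0,0.002,0,0.01,0,0,0,0]}}

```text
t: 6.58
ee_pos: [0.583, 0.0308, 0.0852]
ee_rot: [[-0.99, 0.14, 0.0], [0.14, 0.99, 0.0], [-0.0, 0.0, -1.0]]
force: [-1.1, -0.2, 3.4]
gripper_width: 0.0221
gripper_force: 59.9
```

Call:
{"op": "send_rows", "data": {"rows": [0.01,0.003,0.006,-0.0005,0,0.01,0,0.012,0,0,0.01,0,0.012,0,0,0.01,0,0.012,0,0,0.01,0,0.012,0,0]}}

```text
t: 7.2
ee_pos: [0.5876, 0.0856, 0.0852]
ee_rot: [[-0.99, 0.14, 0.0], [0.14, 0.99, -0.0], [-0.0, -0.0, -1.0]]
force: [0.1, -0.9, 1.7]
gripper_width: 0.0223
gripper_force: 59.8
```

Call:
{"op": "send_rows", "data": {"rows": [0.01,0,0.012,0,0,0.01,0,0.012,0,0,0.01,0,0.012,0,0,0.01,0,0.012,0,0,0.01,0,0.012,0,0]}}

```text
t: 7.82
ee_pos: [0.5959, 0.1448, 0.0852]
ee_rot: [[-0.99, 0.14, -0.0], [0.14, 0.99, -0.0], [-0.0, -0.0, -1.0]]
force: [0.8, -2.0, 2.6]
gripper_width: 0.0221
gripper_force: 59.9
```

Call:
{"op": "send_rows", "data": {"rows": [0.01,0,0.012,0,0,0.01,0,0.012,0,0,0.01,0,0.012,0,0,0.01,0,0.012,0,0,0.01,0,0.012,0,0]}}

```text
t: 8.45
ee_pos: [0.6043, 0.2042, 0.0852]
ee_rot: [[-0.99, 0.14, -0.0], [0.14, 0.99, -0.0], [-0.0, -0.0, -1.0]]
force: [0.0, -2.8, 3.5]
gripper_width: 0.0221
gripper_force: 60.1
```

Call:
{"op": "send_rows", "data": {"rows": [0.01,0,0.012,0,0,0.01,0,0.004,0,0,0.01,0,0,0,0]}}

```text
t: 8.82
ee_pos: [0.6066, 0.2202, 0.0853]
ee_rot: [[-0.99, 0.14, 0.0], [0.14, 0.99, 0.001], [-0.0, 0.001, -1.0]]
force: [-0.4, -0.7, 2.0]
gripper_width: 0.0219
gripper_force: 60.0
```

Call:
{"op": "send_rows", "data": {"rows": [0.01,0,0,-0.04,0,0.01,0,0,-0.05,0,0.01,0,0,-0.015,-0.14,0.01,0.0165,-0.053,0,0,0.01,0.0165,-0.053,0,0]}}

```text
t: 9.45
ee_pos: [0.5723, 0.1128, 0.1893]
ee_rot: [[-1.0, -0.001, -0.001], [-0.001, 1.0, 0.001], [0.001, 0.001, -1.0]]
force: [-0.1, -0.9, -1.9]
gripper_width: 0.0221
gripper_force: 59.5
```

Call:
{"op": "send_rows", "data": {"rows": [0.01,0.0165,-0.053,0,0,0.01,0.0165,-0.053,0,0,0.01,0.0165,-0.053,0,0,0.01,0.0165,-0.053,0,0,0.01,0.0165,-0.053,0,0]}}

```text
t: 10.07
ee_pos: [0.4893, -0.1526, 0.1891]
ee_rot: [[-1.0, 0.001, -0.001], [0.001, 1.0, 0.001], [0.001, 0.001, -1.0]]
force: [0.8, -1.1, -2.0]
gripper_width: 0.0223
gripper_force: 59.5
```

Run:
```python
from cell import env
from h import *
s=env.state();print(s["ee_pos"],s["force"],s["t"])
c=env.capture("top");np.savez("pics/t3.npz",**c)
cv2.imwrite("pics/t3.png",cv2.resize(c["pixels"][145:290,150:300,::-1],None,fx=4,fy=4,interpolation=cv2.INTER_CUBIC))
```

```text
[ 0.48927706 -0.15262244  0.18911135] [ 0.7769011  -1.14660018 -2.03121767] 10.075
```

View pics/t3.png

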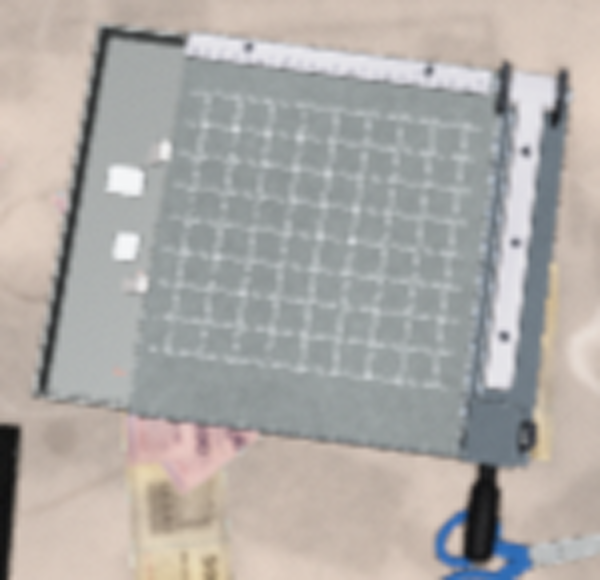

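Chips 2 and 3 lie flat in the tray, at (125,180) and (125,247). The other two, at (163,152) and (138,283), seem to lean against the bed's edge, so I'll measure those.

Run:
```python
from h import *
c=load("t3");th,o=-.141,np.array([.5895,.0887])
R=np.array([[np.cos(th),-np.sin(th)],[np.sin(th),np.cos(th)]])
for px in [(170,142),(170,160),(158,147),(150,160),(147,273),(147,293),(135,275),(124,288),(125,180),(125,247)]:
    uv=np.array(px)/4+(150,145)
    print(px,*[((ray(c,uv,z)[0,:2]-o)@R*1000).round(0) for z in(.018,.03,.044)])
s=env=None
im=c["pixels"]; print(im[178:188,184:196].mean(2).astype(int)); print(im[211:222,178:190].mean(2).astype(int))
```

```text
(170, 142) [ 63. 134.] [ 61. 132.] [ 58. 130.]
(170, 160) [ 49. 132.] [ 47. 130.] [ 44. 127.]
(158, 147) [ 58. 143.] [ 56. 141.] [ 53. 138.]
(150, 160) [ 47. 147.] [ 45. 145.] [ 42. 143.]
(147, 273) [-41. 136.] [-42. 134.] [-44. 131.]
(147, 293) [-56. 133.] [-57. 131.] [-59. 129.]
(135, 275) [-44. 145.] [-45. 143.] [-47. 140.]
(124, 288) [-55. 151.] [-56. 149.] [-57. 147.]
(125, 180) [ 29. 164.] [ 27. 162.] [ 24. 159.]
(125, 247) [-23. 156.] [-25. 153.] [-27. 151.]
[[171 171 171 171 172 170 170 171 166 157 151 152]
 [170 171 170 170 171 168 176 180 165 154 152 152]
 [171 171 172 173 175 173 194 210 182 150 150 152]
 [171 170 171 175 183 189 220 235 208 152 151 153]
 [170 171 171 180 187 193 226 237 211 160 157 163]
 [171 171 174 181 187 195 227 232 199 158 160 169]
 [172 172 176 182 187 191 213 219 190 156 152 154]
 [172 171 175 176 172 166 165 173 166 154 152 149]
 [178 165 166 164 155 156 163 163 155 151 148 148]
 [213 180 162 171 171 170 171 164 153 150 148 146]]
[[176 176 175 174 175 176 178 178 176 168 156 152]
 [176 176 176 177 177 177 182 183 173 162 155 153]
 [176 176 177 177 175 178 192 197 178 158 156 152]
 [176 177 180 184 181 184 200 217 203 167 154 157]
 [176 178 184 192 193 196 212 230 212 160 153 163]
 [177 178 185 192 194 199 219 233 213 160 152 156]
 [178 178 183 184 181 183 203 218 191 148 152 154]
 [177 177 177 171 163 161 168 169 158 151 154 151]
 [177 178 178 177 176 176 175 164 153 155 155 153]
 [178 178 178 179 178 179 178 168 156 157 157 156]
 [179 179 178 178 178 179 179 164 151 156 156 155]]
```

Both lean on the bed's side wall inside the tray (y 131–149), which meets the condition. Now to set the block down.

Call:
{"op": "send_rows", "data": {"rows": [0.01,0.0165,-0.053,0,0,0.01,0.0165,-0.053,0,0,0.01,0.0165,-0.053,0.02,0,0.01,0,0,0.04,0,0.01,0,0,0.04,0]}}

```text
t: 10.75
ee_pos: [0.4404, -0.311, 0.0885]
ee_rot: [[-1.0, 0.004, 0.001], [0.004, 1.0, 0.001], [-0.001, 0.001, -1.0]]
force: [0.8, -0.4, -2.5]
gripper_width: 0.0223
gripper_force: 59.8
```

Call:
{"op": "send_rows", "data": {"rows": [0.01,0,0,0.03,0,0.01,0,0,0.01,0,0.01,0,0,0,0]}}

```text
t: 11.12
ee_pos: [0.4407, -0.3099, 0.0494]
ee_rot: [[-1.0, 0.001, -0.001], [0.001, 1.0, 0.001], [0.001, 0.001, -1.0]]
force: [-0.7, 0.1, -1.3]
gripper_width: 0.0219
gripper_force: 59.8
```

Call:
{"op": "send_rows", "data": {"rows": [0.01,0,0,0.002,0,0.01,0,0,0.002,0,0.01,0,0,0,0]}}

```text
t: 11.5
ee_pos: [0.4414, -0.3108, 0.0468]
ee_rot: [[-1.0, 0.001, 0.001], [0.001, 1.0, -0.001], [-0.001, -0.001, -1.0]]
force: [-0.1, 0.2, -1.6]
gripper_width: 0.0224
gripper_force: 59.8
```

Call:
{"op": "send_rows", "data": {"rows": [0.05,0,0,0,0,0.0854,0,0,0,0,0.0854,0,0,0,0,0.0854,0,0,0,0,0.0854,0,0,-0.02,0]}}

```text
t: 12.12
ee_pos: [0.4396, -0.3094, 0.0648]
ee_rot: [[-1.0, 0.001, -0.003], [0.001, 1.0, 0.003], [0.003, 0.003, -1.0]]
force: [-0.3, 0.2, -0.3]
gripper_width: 0.0854
gripper_force: 0.0
```

Call:
{"op": "send_rows", "data": {"rows": [0.0854,0,0,-0.04,0,0.0854,0,0,-0.05,0,0.0854,0,0.05,-0.03,0,0.0854,0,0.06,0,0,0.0854,0,0.06,0,0]}}

```text
t: 12.75
ee_pos: [0.4415, -0.1393, 0.1871]
ee_rot: [[-1.0, 0.002, 0.002], [0.002, 1.0, -0.001], [-0.002, -0.001, -1.0]]
force: [1.8, 0.7, 0.5]
gripper_width: 0.0854
gripper_force: 0.0
```

Call:
{"op": "send_rows", "data": {"rows": [0.05,0,0.055,0,0.14,0.05,0,0,0,0,0.05,0,0,0,0]}}

```text
t: 13.12
ee_pos: [0.4415, -0.0858, 0.1864]
ee_rot: [[-0.99, 0.138, 0.001], [0.138, 0.99, -0.001], [-0.001, -0.001, -1.0]]
force: [0.4, 0.3, 0.3]
gripper_width: 0.0499
gripper_force: 0.0
```

Run:
```python
from cell import env
from h import *
s=env.state();print(s["ee_pos"],s["force"],s["t"],s["gripper_width"])
c=env.capture("wrist");np.savez("pics/w4.npz",**c)
cv2.imwrite("pics/w4.png",cv2.resize(c["pixels"][:,:,::-1],(800,600),interpolation=cv2.INTER_CUBIC))
```

```text
[ 0.44149272 -0.08584987  0.18636677] [0.40669897 0.30851525 0.31882406] 13.125 0.04992402535958875
```

View pics/w4.png

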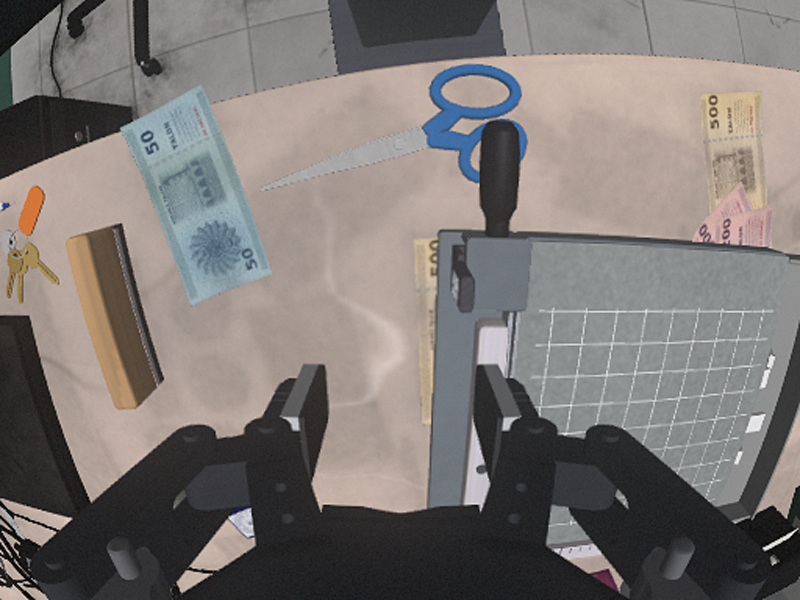

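The block is standing at (115,315) and the tab is at about (462,278). I'll zoom in with the predicted tab corners overlaid.

Run:
```python
from h import *
c=load("w4");th,o=-.141,np.array([.5895,.0887])
K=np.array(c["camera_matrix"],float)
P=tf([(x,y,.109) for x,y in((-.14,-.161),(-.14,-.169),(-.12,-.169),(-.12,-.161))],th,o)
uv=cv2.fisheye.projectPoints(P.reshape(-1,1,3),np.array(c["rvec"],float),np.array(c["tvec"],float),K,np.zeros(4))[0].reshape(-1,2)
print(uv*1.5625)
im=np.ascontiguousarray(c["pixels"][:,:,::-1]);im=im[135:225,265:365]
im=cv2.convertScaleAbs(cv2.resize(im,None,fx=6,fy=6,interpolation=cv2.INTER_CUBIC),alpha=1.5,beta=20)
for p in uv: cv2.circle(im,tuple(((p-(265,135)+.5)*6).astype(int)),3,(0,0,255),1)
cv2.imwrite("pics/w4c.png",im)
```

```text
[[465.56014339 275.95352567]
 [449.69037464 275.83770451]
 [448.41649741 313.931755  ]
 [463.91996755 313.94167666]]
```

View pics/w4c.png

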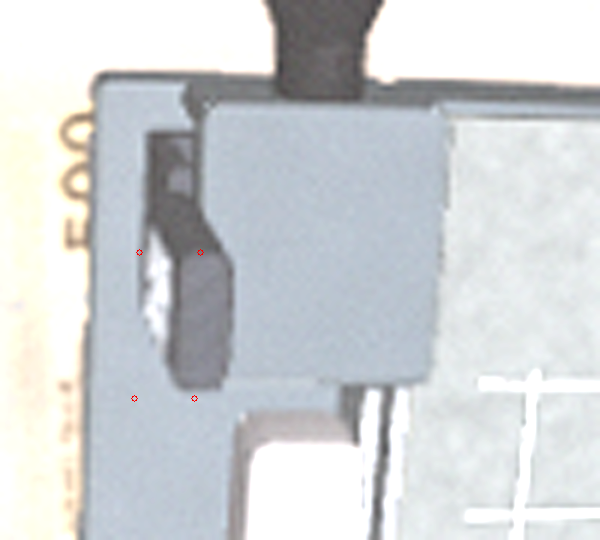

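The tab's top face centre is at (203,318) in the zoom against (167,325) predicted, so the tab sits about 4.5 mm further left. I'll aim there.

Call:
{"op": "send_rows", "data": {"rows": [0.05,0.009,0.033,0,0,0.05,0,0,0.03,0,0.05,0,0,0.03,0,0.05,0,0,0.025,0,0.05,0,0,0.008,0], "squeeze": 60}}

```text
t: 13.8
ee_pos: [0.4358, -0.0528, 0.0916]
ee_rot: [[-0.99, 0.142, -0.003], [0.142, 0.99, 0.0], [0.003, 0.0, -1.0]]
force: [0.2, 0.5, -0.4]
gripper_width: 0.0498
gripper_force: 0.0
```

Call:
{"op": "send_rows", "data": {"rows": [0.05,0,0,0,0,0.025,0,0,0,0,0.025,0,0,0,0]}}

```text
t: 14.18
ee_pos: [0.4379, -0.052, 0.0942]
ee_rot: [[-0.99, 0.14, 0.002], [0.14, 0.99, -0.001], [-0.002, -0.0, -1.0]]
force: [0.1, 0.2, -0.1]
gripper_width: 0.0249
gripper_force: 0.0
```

Call:
{"op": "send_rows", "data": {"rows": [0,0,0,0,0,0,0,0,0,0,0,0,0,0,0,0,0,0,0,0]}}

```text
t: 14.68
ee_pos: [0.4376, -0.0516, 0.0939]
ee_rot: [[-0.99, 0.14, 0.001], [0.14, 0.99, -0.0], [-0.001, 0.0, -1.0]]
force: [-0.3, 0.2, 5.8]
gripper_width: 0.0063
gripper_force: 60.7
```

Call:
{"op": "send_rows", "data": {"rows": [0,0,-0.004,0,0,0,0,-0.004,0,0,0,0,0,0,0]}}

```text
t: 15.05
ee_pos: [0.4366, -0.0587, 0.0939]
ee_rot: [[-0.99, 0.142, 0.001], [0.142, 0.99, 0.002], [-0.001, 0.002, -1.0]]
force: [0.5, 4.5, 4.8]
gripper_width: 0.0061
gripper_force: 60.7
```

Gripped, with the spring force rising as expected. Pulling on towards the stop.

Call:
{"op": "send_rows", "data": {"rows": [0,0,-0.003,0,0,0,0,-0.003,0,0,0,0,0,0,0]}}

```text
t: 15.42
ee_pos: [0.4357, -0.0642, 0.0938]
ee_rot: [[-0.99, 0.142, 0.001], [0.142, 0.99, 0.003], [-0.001, 0.003, -1.0]]
force: [0.1, 5.9, 6.0]
gripper_width: 0.0064
gripper_force: 60.7
```

Call:
{"op": "send_rows", "data": {"rows": [0,0,-0.0015,0,0,0,0,0,0,0,0,0,0,0,0]}}

```text
t: 15.8
ee_pos: [0.4355, -0.0655, 0.0938]
ee_rot: [[-0.99, 0.142, 0.001], [0.142, 0.99, 0.003], [-0.001, 0.003, -1.0]]
force: [0.3, 6.3, 5.4]
gripper_width: 0.0059
gripper_force: 60.7
```

Call:
{"op": "send_rows", "data": {"rows": [0,0,-0.001,0,0,0,0,0,0,0,0,-0.001,0,-0.006,0,0,-0.001,0,-0.007,0,0,0,0,0,0]}}

```text
t: 16.42
ee_pos: [0.437, -0.0665, 0.1056]
ee_rot: [[-0.99, 0.142, 0.001], [0.142, 0.99, 0.003], [-0.001, 0.003, -1.0]]
force: [3.8, 5.3, -6.4]
gripper_width: 0.0062
gripper_force: 59.1
```

Call:
{"op": "send_rows", "data": {"rows": [0,-0.003,0,-0.013,0,0,-0.004,0,-0.013,0,0,-0.004,0,-0.0125,0,0,-0.005,0,-0.0125,0,0,0,0,0,0]}}

```text
t: 17.05
ee_pos: [0.4539, -0.0687, 0.1568]
ee_rot: [[-0.99, 0.142, 0.004], [0.142, 0.99, 0.004], [-0.003, 0.004, -1.0]]
force: [6.9, 4.4, -7.7]
gripper_width: 0.006
gripper_force: 58.4
```

Call:
{"op": "send_rows", "data": {"rows": [0,-0.006,0,-0.012,0,0,-0.006,0,-0.0115,0,0,-0.006,0,-0.0115,0,0,0,0,0,0,0,0,0,0,0]}}

```text
t: 17.68
ee_pos: [0.4713, -0.071, 0.1904]
ee_rot: [[-0.99, 0.142, 0.003], [0.142, 0.99, 0.004], [-0.002, 0.005, -1.0]]
force: [8.1, 4.6, -9.0]
gripper_width: 0.006
gripper_force: 58.5
```

Run:
```python
from cell import env
from h import *
s=env.state();print(s["ee_pos"],s["force"],s["t"],s["gripper_width"])
c=env.capture("side");np.savez("pics/s5.npz",**c)
cv2.imwrite("pics/s5.png",cv2.resize(c["pixels"][100:320,130:400,::-1],None,fx=2.7,fy=2.7,interpolation=cv2.INTER_CUBIC))
```

```text
[ 0.47132159 -0.07096566  0.19037075] [ 8.12793898  4.61979369 -8.99633666] 17.675 0.005981655010111025
```

View pics/s5.png

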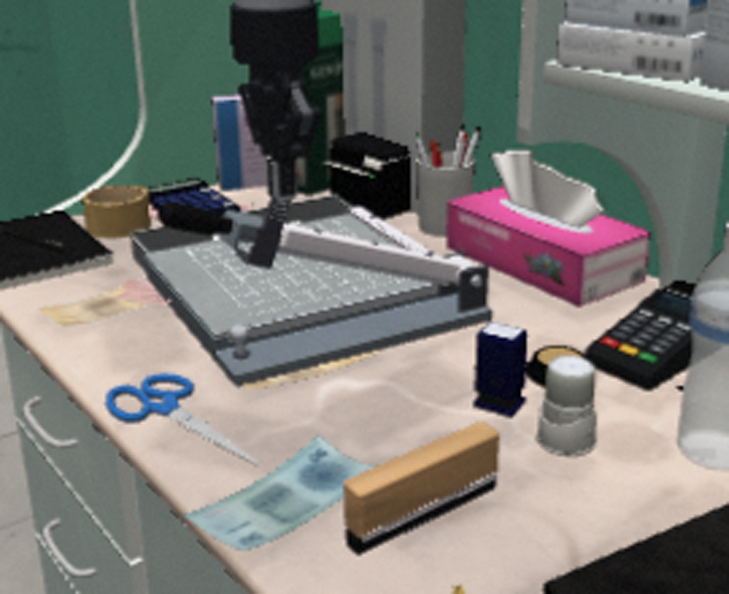

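The side view shows the arm raised, held by the tab at about (270,245). The ball is free at (240,338) and the block stands on the desk at (420,490). I'll let it settle, check and hand in.

Call:
{"op": "send_rows", "data": {"rows": [0,-0.001,0,-0.002,0,0,0,0,0,0,0,0,0,0,0,0,0,0,0,0,0,0,0,0,0]}}

```text
t: 18.35
ee_pos: [0.4722, -0.071, 0.192]
ee_rot: [[-0.99, 0.142, 0.003], [0.142, 0.99, 0.004], [-0.002, 0.005, -1.0]]
force: [7.8, 4.6, -10.2]
gripper_width: 0.0062
gripper_force: 58.4
```

Run:
```python
from cell import env
s=env.state();print(s["ee_pos"],s["force"],s["t"],s["gripper_force"],max(abs(s["qd"])))
print(env.job_done())
```

```text
[ 0.47224418 -0.07104861  0.19204959] [  7.79062836   4.58828605 -10.1808038 ] 18.35 58.42692017555237 0.0014318015150617067
the job is handed in; nothing more can be done
None
```

I handed the job in at 18.4 s with no verdict shown: the off-cuts are in the tray (two lying flat, two apparently leaning on its bed-side wall), the block is back on the desk, and the arm is unlocked and held steady by its tab, front end about 10 cm up.

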